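Set sample cases to equilibrate and start the spring timer

ROBOT

A 6-joint arm with a two-finger parallel gripper is mounted at the origin on the work surface. World frame = base frame: x ahead of the robot, y to its left, z up, the work surface at z = 0. Lengths are in mm, angles in rad, forces in N, time in s.
With the tool pointing down it reaches from about 350 to 975 mm from the base axis. Payload 7.1 kg.
Tool frame: the origin (TCP) lies on the front face of the gripper's body, between the roots of the fingers; the fingertips stand 80 mm ahead of it and the grasp point (between the pads) lies 61 mm ahead of it (env.tips_ahead is the distance from the TCP to the fingertips, in mm); z points along the fingers, y is the line along which they close (so a half turn about z gives the same grasp; the last joint's range is limited). The gripper opens to 88 mm and grips with 3 to 60 N. Pads are 20 mm wide; open, the fingers measure 115 mm over their backs; the gripper's body (75 mm by 178 mm) begins 61 mm behind the grasp point.
Start: joints at [1.138, 0.423, 1.63, -0, 1.089, -0.019], TCP at [251.275, 572.247, 302.675] pointing down, gripper open.
Joint ranges: [-3, 3], [-0.9, 2.11], [0.09, 2.58], [-1.31, 4.45], [0.11, 2.69], [-2.54, 2.54]. Speed limits (rad/s): [2.39, 2.39, 3.01, 3.14, 3.14, 3.14].

INTERFACE

Orientations are given as a unit quaternion [x, y, z, w].
In Python, from station import env, set_gripper, viewer, workorder gives the robot as it stands. Calls block until the motion is done:
- env.reach(position, orientation): joint-space move of the TCP to a pose.
- env.move_l(position, rot=None, rate=150, f_stop=None): straight line of the TCP; rot=None keeps the orientation; rate is the mean speed in mm/s. With f_stop (N) it stops when the force on the tool has changed by that much, and returns True; else False.
- env.move_joints(angles): joint-space move.
- set_gripper(opening): finger opening in mm; the grip force is fixed at half the most; returns when the fingers have stopped.
- env.hold(seconds).
- env.ik(position, orientation): joint angles nearest the present ones, or None.
- env.read_state(): the state.
- viewer.camera(name): name is "scene" or "side" or "wrist"; returns the picture (400x640x3 uint8, blue, green, red); there is no depth.
- viewer.camera_params(name): a dict with "fx", "fy", "cx", "cy" (pixels), "dist" ([k1, k2, p1, p2, k3] as OpenCV has them; the pictures are not rectified), "pose" (4x4, takes a point from camera to world coordinates); the wrist camera has in their place "tool_from_camera" (4x4, takes a point from camera to tool coordinates, whose origin is the TCP and whose axes are the flange's). Camera axes: x right, y up, looking along -z (the intrinsics and any distortion apply to the point x, -y, -z); pixel columns grow to the right and rows downward; lengths in mm; the calibration is good to about 2 mm. A picture is of the moment at which its call begins: read the wrist's pose just before it. camera_params takes no time and is no camera call.
A pose or a line that the arm cannot do raises env.IKError and nothing moves.
- workorder.sign_off(): hands the job in; it is judged then, once.
The state is a dict: "time_s": time; "qpos": joint angles; "dq": joint speeds; "tau": joint torques, N m; "tool_pos": TCP position; "orientation": TCP orientation; "force": force on the tool from outside, world axes, zero at the start; "wrist_torque": the same for the moment, N m; "width": finger opening in mm; "grip_force": force on a finger pad.
Only numpy, scipy, OpenCV 4.12 (cv2) and the standard library are available. Lean on these libraries where they do the work, as an engineer would, in place of code of your own. Each camera call takes 0.05 s, during which the arm holds its last target. There are 200 camera calls.

TASK

Move the empty vial rack off the equilibration plate into the steel returns tray, standing flat, and stack every white sample case lying flat on the plate, largest at the bottom and each next smaller on top, long sides lined up with each other and with the plate, and no base overhanging what is under it. When the stack is complete, wind the timer's key clockwise to its stop, so that its long ear points at the stud, and only then throw the start lever right over to its other side. Leave the two bottles and the grey tip box where they are, and the cases must still be neatly stacked at the end.

Things in the scene. Friction and masses are not known exactly. Their poses are not given: they have to be found in the camera images.
- case_a_mid (a point): centre of the largest case (half-way up): a closed flat white plastic box, 160 long (its x) x 70 wide (its y) x 30 mm high (z), flat top and bottom (either may end up on top), 269 g or so; starts flat on the bench, or is absent
- case_b_mid (a point): centre of the second largest case (half-way up): a closed flat white plastic box, 138 long (its x) x 60 wide (its y) x 26 mm high (z), flat top and bottom (either may end up on top), 172 g or so; starts flat on the bench, or is absent
- case_c_mid (a point): centre of the middle case (half-way up): a closed flat white plastic box, 116 long (its x) x 51 wide (its y) x 28 mm high (z), flat top and bottom (either may end up on top), 133 g or so; starts flat on the bench, or is absent
- case_d_mid (a point): centre of the second smallest case (half-way up): a closed flat white plastic box, 94 long (its x) x 42 wide (its y) x 22 mm high (z), flat top and bottom (either may end up on top), 69 g or so; starts flat on the bench, or is absent
- case_e_mid (a point): centre of the smallest case (half-way up): a closed flat white plastic box, 72 long (its x) x 33 wide (its y) x 20 mm high (z), flat top and bottom (either may end up on top), 38 g or so; starts flat on the bench, or is absent
- plate_top (a point): centre of the top face of the fixed aluminium equilibration plate, 200 long (its x) x 100 wide (its y), top face 16 mm above the bench; the empty rack starts on it
- rack_mid (a point): centre (half-way up) of the empty grey vial rack: a solid block 110 long (its x) x 50 wide (its y) x 40 mm high with two rows of dark holes drawn on its flat top, about 150 g
- tray_in (a point): centre of the inner floor (4 mm above the bench) of the fixed open steel returns tray, inside 202 (its x) x 162 mm (its y), walls 28 mm high over the bench; empty at the start
- timer_top (a point): centre of the top face of the fixed white spring-driven timer box, 110 (its x) x 210 (its y) x 55 mm high. On the top: the winding key's axis 55 mm to its +y, the start lever's block 60 mm to its -y (block 70 x 50 x 25 mm), and a small dark stud 95 mm to its +y, just beyond the key
- key_grip (a point): point on the key's upright turning axis, at half the height of its blade, 26 mm above the timer's top. The blade is an upright steel plate 10 mm thick (its y), 28 mm high (12 to 40 mm above the timer's top), reaching 30 mm from the axis to its +x (the long ear) and 16 mm to its -x. The point turns with the key
- key (a joint): turn of the winding key, rad: grows clockwise seen from above; 0 is fully run down (long ear along the timer's +x), 4.71 is the hard stop, fully wound, where the long ear points at the stud (timer's +y). It starts between 0 and 1.4, stiffens from about 0.09 to 0.15 N m as it is wound, and stays where it is let go
- start (a joint): start lever, rad: 0 leaning to the timer's -x (off), 1.0 leaning to the timer's +x (running), stays where it is left; about 0.06 N m moves it
- start_tip (a point): centre of the 26 mm black ball on the end of the start lever, 60 mm from its hinge; the hinge lies along the timer's y, 22 mm above the timer's top; the lever swings half a radian either side of upright
- amber_bottle: bystander: brown bottle, 86 mm across, 190 mm high, origin at its underside
- clear_bottle: bystander: clear jar with a blue cap, 70 mm across, 160 mm high, origin at its underside
- tip_box: bystander: grey box 80 x 120 x 50 mm, origin at its underside
Mind the look-alikes: they are no part of the job. Leave any yellow look-alike of the part that bears timer_top alone.

How it is judged (in metres and radians):
On the way, in this order (a step that is already met when the one before it is completed fails the run):
1. all cases that are present are stacked on the plate, largest first, none overhanging (x of case_a_mid in the frame of plate_top between -0.0215 and 0.0215 m and y of case_a_mid in the frame of plate_top between -0.0165 and 0.0165 m and angle between the x axis of each of case_a_mid, case_b_mid, case_c_mid, case_d_mid, case_e_mid and the x axis of plate_top, either way round below 0.2 rad and angle between the z axis of each of case_a_mid, case_b_mid, case_c_mid, case_d_mid, case_e_mid and the z axis of plate_top, either way round below 0.06 rad and height (world z) of case_a_mid above 0.028 m and linear speed of each of case_a, case_b, case_c, case_d, case_e below 0.02 m/s and x of case_b_mid in the frame of plate_top between -0.0325 and 0.0325 m and y of case_b_mid in the frame of plate_top between -0.0215 and 0.0215 m and height (world z) of case_b_mid above 0.026 m and x of case_b_mid in the frame of case_a_mid between -0.0125 and 0.0125 m and y of case_b_mid in the frame of case_a_mid between -0.0065 and 0.0065 m and angle between the x axis of each of case_b_mid, case_c_mid, case_d_mid, case_e_mid and the x axis of case_a_mid, either way round below 0.12 rad and ((angle between case_a_mid's own z axis and vertical below 0.1 rad and z of case_b_mid in the frame of case_a_mid above 0.025 m) or (angle between case_a_mid's own z axis and vertical above 3.04 rad and z of case_b_mid in the frame of case_a_mid below -0.025 m)) and x of case_c_mid in the frame of plate_top between -0.0435 and 0.0435 m and y of case_c_mid in the frame of plate_top between -0.026 and 0.026 m and height (world z) of case_c_mid above 0.027 m and x of case_c_mid in the frame of case_a_mid between -0.0235 and 0.0235 m and y of case_c_mid in the frame of case_a_mid between -0.011 and 0.011 m and ((angle between case_a_mid's own z axis and vertical below 0.1 rad and z of case_c_mid in the frame of case_a_mid above 0.026 m) or (angle between case_a_mid's own z axis and vertical above 3.04 rad and z of case_c_mid in the frame of case_a_mid below -0.026 m)) and x of case_c_mid in the frame of case_b_mid between -0.0125 and 0.0125 m and y of case_c_mid in the frame of case_b_mid between -0.006 and 0.006 m and angle between the x axis of each of case_c_mid, case_d_mid, case_e_mid and the x axis of case_b_mid, either way round below 0.12 rad and ((angle between case_b_mid's own z axis and vertical below 0.1 rad and z of case_c_mid in the frame of case_b_mid above 0.024 m) or (angle between case_b_mid's own z axis and vertical above 3.04 rad and z of case_c_mid in the frame of case_b_mid below -0.024 m)) and x of case_d_mid in the frame of plate_top between -0.0545 and 0.0545 m and y of case_d_mid in the frame of plate_top between -0.0305 and 0.0305 m and height (world z) of case_d_mid above 0.024 m and x of case_d_mid in the frame of case_a_mid between -0.0345 and 0.0345 m and y of case_d_mid in the frame of case_a_mid between -0.0155 and 0.0155 m and ((angle between case_a_mid's own z axis and vertical below 0.1 rad and z of case_d_mid in the frame of case_a_mid above 0.023 m) or (angle between case_a_mid's own z axis and vertical above 3.04 rad and z of case_d_mid in the frame of case_a_mid below -0.023 m)) and x of case_d_mid in the frame of case_b_mid between -0.0235 and 0.0235 m and y of case_d_mid in the frame of case_b_mid between -0.0105 and 0.0105 m and ((angle between case_b_mid's own z axis and vertical below 0.1 rad and z of case_d_mid in the frame of case_b_mid above 0.021 m) or (angle between case_b_mid's own z axis and vertical above 3.04 rad and z of case_d_mid in the frame of case_b_mid below -0.021 m)) and x of case_d_mid in the frame of case_c_mid between -0.0125 and 0.0125 m and y of case_d_mid in the frame of case_c_mid between -0.006 and 0.006 m and angle between the x axis of each of case_d_mid, case_e_mid and the x axis of case_c_mid, either way round below 0.12 rad and ((angle between case_c_mid's own z axis and vertical below 0.1 rad and z of case_d_mid in the frame of case_c_mid above 0.022 m) or (angle between case_c_mid's own z axis and vertical above 3.04 rad and z of case_d_mid in the frame of case_c_mid below -0.022 m)) and x of case_e_mid in the frame of plate_top between -0.0655 and 0.0655 m and y of case_e_mid in the frame of plate_top between -0.035 and 0.035 m and height (world z) of case_e_mid above 0.023 m and x of case_e_mid in the frame of case_a_mid between -0.0455 and 0.0455 m and y of case_e_mid in the frame of case_a_mid between -0.02 and 0.02 m and ((angle between case_a_mid's own z axis and vertical below 0.1 rad and z of case_e_mid in the frame of case_a_mid above 0.022 m) or (angle between case_a_mid's own z axis and vertical above 3.04 rad and z of case_e_mid in the frame of case_a_mid below -0.022 m)) and x of case_e_mid in the frame of case_b_mid between -0.0345 and 0.0345 m and y of case_e_mid in the frame of case_b_mid between -0.015 and 0.015 m and ((angle between case_b_mid's own z axis and vertical below 0.1 rad and z of case_e_mid in the frame of case_b_mid above 0.02 m) or (angle between case_b_mid's own z axis and vertical above 3.04 rad and z of case_e_mid in the frame of case_b_mid below -0.02 m)) and x of case_e_mid in the frame of case_c_mid between -0.0235 and 0.0235 m and y of case_e_mid in the frame of case_c_mid between -0.0105 and 0.0105 m and ((angle between case_c_mid's own z axis and vertical below 0.1 rad and z of case_e_mid in the frame of case_c_mid above 0.021 m) or (angle between case_c_mid's own z axis and vertical above 3.04 rad and z of case_e_mid in the frame of case_c_mid below -0.021 m)) and x of case_e_mid in the frame of case_d_mid between -0.0125 and 0.0125 m and y of case_e_mid in the frame of case_d_mid between -0.006 and 0.006 m and angle between the x axis of case_e_mid and the x axis of case_d_mid, either way round below 0.12 rad and ((angle between case_d_mid's own z axis and vertical below 0.1 rad and z of case_e_mid in the frame of case_d_mid above 0.018 m) or (angle between case_d_mid's own z axis and vertical above 3.04 rad and z of case_e_mid in the frame of case_d_mid below -0.018 m))), for 0.3 s.
2. the key is wound to its stop (within half a radian) (value of joint key above 4.2 rad), for 0.2 s.
3. the start lever is thrown over (value of joint start above 0.8 rad), for 0.2 s.
At the end, for the whole second after the job is handed in: Every case present lies flat and still in one stack on the plate, largest at the bottom, each base inside the top below (1.5 mm of overhang allowed) with long sides within 0.12 rad (0.2 rad to the plate); the rack stands flat in the tray; the key is above 4.2 rad and the start lever above 0.8 rad (all of step 1 and x of rack_mid in the frame of tray_in between -0.075 and 0.075 m and y of rack_mid in the frame of tray_in between -0.065 and 0.065 m and z of rack_mid in the frame of tray_in below 0.025 m and angle between rack_mid's own z axis and vertical below 0.1 rad and linear speed of rack below 0.02 m/s and value of joint key above 4.2 rad and value of joint start above 0.8 rad); the robot touches nothing.
It fails at once if the brown bottle is moved more than 3 cm (distance of amber_bottle from where it was at the start of the episode above 0.03 m).
It fails at once if the clear jar is moved more than 3 cm (distance of clear_bottle from where it was at the start of the episode above 0.03 m).
It fails at once if the grey tip box is moved more than 3 cm (distance of tip_box from where it was at the start of the episode above 0.03 m).
Of case_a, case_b, case_c, case_d, case_e only 3 to 4 are there at a start; the rules pass over those that are not, and their reading is None.
At some moment in a run one of case_b, case_c, case_d, case_e may be knocked a few centimetres aside while the robot is not near it.
Once in a run the grip may slacken for a moment while it holds something.
It also fails if it takes over 210 s, if anything falls off the work surface, if the arm or the gripper's body presses on something with over 40 N, if the wrist force passes 120 N, or if a joint passes its speed limit or range.

## Working session

There is one attempt and no reset: what is moved stays moved. The work goes in short steps, each a Python script; the robot and the scene stay as the last script left them, time stands still between calls to the robot, and variables do not carry over. Pictures are saved under pics/ and viewed, at most 14 in all, crops included, and the job is handed in when it is done.

```bash
ls; mkdir -p pics; python3 - <<'E'
from station import env, viewer
import cv2, numpy as np
for n in ("scene","side"):
    im=viewer.camera(n); cv2.imwrite(f"pics/{n}0.png",im)
    p=viewer.camera_params(n); print(n,{k:np.round(np.array(v),3).tolist() for k,v in p.items()})
p=viewer.camera_params("wrist");print({k:np.round(np.array(v),3).tolist() for k,v in p.items()})
s=env.read_state();print(s["time_s"],s["orientation"],s["width"],env.tips_ahead)
E
```

```text
pics
scene {'fx': 380.768, 'fy': 380.768, 'cx': 321.773, 'cy': 193.587, 'dist': [-0.017, 0.0, 0.0, 0.0, 0.0], 'pose': [[0.82, -0.339, 0.461, 1181.681], [0.572, 0.476, -0.668, -959.202], [0.007, 0.812, 0.584, 986.388], [0.0, 0.0, 0.0, 1.0]]}
side {'fx': 423.815, 'fy': 423.815, 'cx': 317.195, 'cy': 206.385, 'dist': [-0.031, 0.0, 0.0, 0.0, 0.0], 'pose': [[0.906, 0.293, -0.304, 35.09], [-0.422, 0.591, -0.688, -947.033], [-0.022, 0.751, 0.659, 1078.722], [0.0, 0.0, 0.0, 1.0]]}
{'fx': 326.332, 'fy': 326.332, 'cx': 318.954, 'cy': 199.481, 'dist': [-0.069, 0.0, 0.0, 0.0, 0.0], 'tool_from_camera': [[-0.001, 0.961, 0.276, 76.185], [1.0, 0.001, 0.002, -1.395], [0.001, 0.276, -0.961, -81.215], [0.0, 0.0, 0.0, 1.0]]}
0.1 [ 2.05406887e-01  9.78676436e-01 -6.49612826e-04 -1.49804284e-04] 87.97382848001854 80.0
```

View pics/scene0.png

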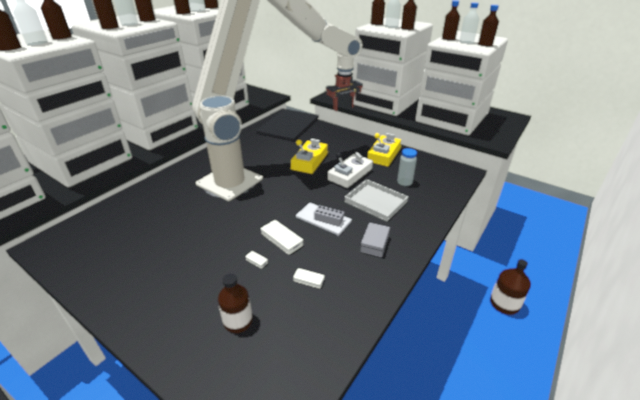

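View pics/side0.png

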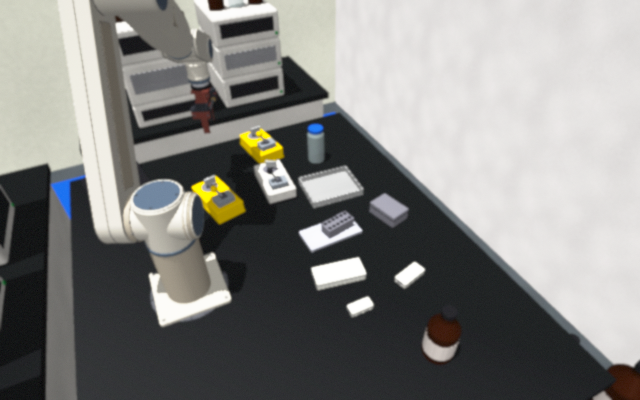

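Scene view: the white timer is at (350,168), flanked by two yellow look-alikes at (310,155) and (384,150). Plate with rack is at (324,218), tray (377,199), tip box (375,240). There are three white cases at (281,236), (309,278) and (256,259). The side view agrees: timer (274,182), cases (339,273), (410,274), (360,306).

```bash
cat > h.py <<'E'
import numpy as np, cv2
from scipy.spatial.transform import Rotation as R
from station import env, set_gripper, viewer, workorder
def quat(yaw):  # tool down, closing line (tool y) at world angle yaw
    c,s=np.cos(yaw),np.sin(yaw)
    return R.from_matrix(np.array([[-s,c,0],[c,s,0],[0,0,-1.]]).T).as_quat()
def shot(n):
    p=viewer.camera_params(n)
    if n=="wrist":
        st=env.read_state(); T=np.eye(4); T[:3,:3]=R.from_quat(st["orientation"]).as_matrix(); T[:3,3]=st["tool_pos"]
        P=T@np.array(p["tool_from_camera"])
    else: P=np.array(p["pose"])
    K=np.array([[p["fx"],0,p["cx"]],[0,p["fy"],p["cy"]],[0,0,1.]])
    return viewer.camera(n),(K,np.array(p["dist"],float),P)
def rays(c,uv):
    K,d,P=c; q=cv2.undistortPoints(np.array(uv,float).reshape(-1,1,2),K,d)[:,0]
    v=np.c_[q[:,0],-q[:,1],-np.ones(len(q))]@P[:3,:3].T
    return P[:3,3],v/np.linalg.norm(v,axis=1)[:,None]
def onz(c,uv,z):
    o,v=rays(c,uv); return (o+v*((z-o[2])/v[:,2])[:,None])[:,:2]
def pix(c,pts):
    K,d,P=c; q=(np.array(pts,float).reshape(-1,3)-P[:3,3])@P[:3,:3]*[1,-1,-1]
    return cv2.projectPoints(q,np.zeros(3),np.zeros(3),K,d)[0][:,0]
def rect(pts):  # centre, long, short, yaw of long side
    (x,y),(w,h),a=cv2.minAreaRect(np.array(pts,np.float32)); a=np.radians(a)
    if w<h: w,h,a=h,w,a+np.pi/2
    return np.array([x,y]),w,h,(a+np.pi/2)%np.pi-np.pi/2
def whites(im,thr=150,amin=40,sat=60):
    hsv=cv2.cvtColor(im,cv2.COLOR_BGR2HSV); m=((hsv[...,2]>thr)&(hsv[...,1]<sat)).astype(np.uint8)
    cs,_=cv2.findContours(m,cv2.RETR_EXTERNAL,cv2.CHAIN_APPROX_NONE)
    return [c[:,0] for c in cs if cv2.contourArea(c)>amin]
def rough():
    "wait"
E
python3 - <<'E'
from h import *
A={"timer":((350,168),(274,182),55),"plate":((324,218),(330,232),16),"tray":((377,199),(331,187),4),"a":((281,236),(339,273),20),"c2":((309,278),(410,274),20),"c3":((256,259),(360,306),15),"tip":((375,240),(389,209),40),"amber":((235,325),(440,355),10),"clear":((406,180),(316,158),20),"yl1":((310,155),(218,199),40),"yl2":((384,150),(261,145),40)}
sc={}
for n in ("scene","side"): sc[n]=shot(n)
for k,(u,v,z) in A.items(): print(k,onz(sc["scene"][1],[u],z)[0].round(),onz(sc["side"][1],[v],z)[0].round())
for n in sc:
    for c in whites(sc[n][0]):
        r=rect(onz(sc[n][1],c,20)); 
        if 200<r[0][0]<1200 and abs(r[0][1])<900 and r[1]<300: print(n,c.mean(0).round(),*[np.round(x,2) for x in r])
E
```

```text
timer [437. 348.] [415. 328.]
plate [519.  18.] [507.  16.]
tray [624. 270.] [630. 257.]
a [ 450. -167.] [ 449. -168.]
c2 [ 659. -272.] [ 650. -272.]
c3 [ 452. -306.] [ 449. -306.]
tip [758.  -2.] [744.   5.]
amber [ 583. -539.] [ 568. -538.]
clear [673. 458.] [653. 449.]
yl1 [200. 358.] [191. 344.]
yl2 [475. 617.] [464. 626.]
scene [236. 318.] [ 572.49 -526.97] 83.7 68.76 0.8
scene [308. 278.] [ 653.15 -271.73] 100.97 61.26 0.27
scene [256. 259.] [ 453.07 -308.26] 82.78 46.68 0.04
scene [375. 235.] [735.84  46.05] 123.76 79.57 -1.31
scene [282. 236.] [ 447.94 -163.75] 185.42 92.09 -0.17
scene [326. 218.] [515.06  23.55] 207.1 126.65 0.04
scene [373. 198.] [622.54 253.17] 215.45 199.15 -0.08
scene [349. 169.] [414.3 398.8] 284.32 147.69 1.5
scene [381. 146.] [433.97 677.28] 75.81 61.75 0.08
side [602. 397.] [ 855.44 -812.51] 35.13 15.36 -0.47
side [438. 349.] [ 567.54 -527.11] 83.78 61.92 -0.81
side [360. 305.] [ 448.03 -307.14] 79.24 45.13 0.01
side [409. 274.] [ 648.55 -269.11] 109.23 50.76 0.27
side [338. 273.] [ 449.1  -164.72] 168.5 93.98 -0.17
side [329. 234.] [507.29  17.26] 205.63 109.02 0.04
side [335. 222.] [550.49  56.39] 107.37 33.16 0.4
side [389. 206.] [766.9   41.66] 118.99 79.71 -1.31
side [331. 185.] [626.28 259.74] 215.42 174.35 -0.07
side [275. 180.] [440.48 396.08] 275.71 120.92 1.48
side [266. 143.] [499.45 664.44] 78.91 51.03 0.21
```

```bash
python3 - <<'E'
from h import *
import pickle
out={}
for n,(x,y) in {"plate":(513,30),"cases":(560,-230),"timer":(430,330),"tray":(626,260)}.items():
    env.reach([x,y,340],quat(np.pi/2)); env.hold(0.3)
    im,c=shot("wrist"); cv2.imwrite(f"pics/w_{n}.png",im); pickle.dump((im,c),open(f"w_{n}.pkl","wb"))
    print(n,env.read_state()["time_s"], [ (ct.mean(0).round().tolist(),)+tuple(np.round(q,2).tolist() for q in rect(onz(c,ct,16))) for ct in whites(im,amin=300)])
E
python3 -c "
import cv2,numpy as np
a=[cv2.resize(cv2.imread(f'pics/w_{n}.png'),(400,250)) for n in ('plate','cases','timer','tray')]
cv2.imwrite('pics/m1.png',np.vstack([np.hstack(a[:2]),np.hstack(a[2:])]))"
```

```text
plate 2.7083 [([102.0, 255.0], [636.45, -278.0], 59.36, 44.01, 0.27), ([508.0, 223.0], [609.83, 259.41], 172.69, 172.42, 1.51), ([55.0, 122.0], [449.75, -308.17], 72.42, 34.16, 0.01), ([277.0, 147.0], [488.83, -21.37], 150.79, 19.0, 0.04), ([582.0, 103.0], [427.19, 371.13], 182.35, 119.43, 1.52), ([157.0, 115.0], [448.77, -172.26], 165.63, 72.88, -0.17)]
cases 4.0917 [([289.0, 235.0], [651.8, -270.46], 98.72, 42.96, 0.25), ([80.0, 159.0], [548.25, -542.31], 92.42, 31.1, -1.43), ([626.0, 213.0], [629.24, 190.13], 216.52, 73.54, 0.29), ([517.0, 128.0], [512.32, 22.79], 198.77, 110.77, 0.04), ([255.0, 77.0], [449.73, -306.46], 73.65, 35.28, 0.0), ([375.0, 72.0], [447.55, -165.05], 166.57, 73.68, -0.18)]
timer 6.5083 [([265.0, 356.0], [716.18, 244.94], 174.16, 53.96, 1.56), ([259.0, 284.0], [579.26, 250.24], 120.12, 101.47, 1.54), ([73.0, 245.0], [539.68, -18.52], 81.48, 50.02, 0.21), ([534.0, 217.0], [497.27, 622.66], 79.87, 55.31, 0.15), ([606.0, 195.0], [464.93, 722.81], 67.52, 51.85, -0.61), ([99.0, 205.0], [494.37, 20.47], 168.06, 100.31, 0.04), ([354.0, 161.0], [435.69, 366.29], 228.78, 120.77, 1.52)]
tray 7.7 [([315.0, 374.0], [956.64, 254.26], 431.34, 53.29, -1.56), ([134.0, 260.0], [766.0, -7.41], 122.16, 80.39, -1.31), ([349.0, 140.0], [604.86, 283.6], 145.62, 98.36, -0.06), ([367.0, 121.0], [574.79, 322.44], 183.19, 88.11, 0.56), ([619.0, 41.0], [463.51, 633.4], 80.82, 51.22, 0.18), ([421.0, 21.0], [456.5, 371.69], 232.35, 56.76, -1.54), ([113.0, 84.0], [515.2, 14.39], 192.28, 113.56, 0.04)]
```

View pics/m1.png

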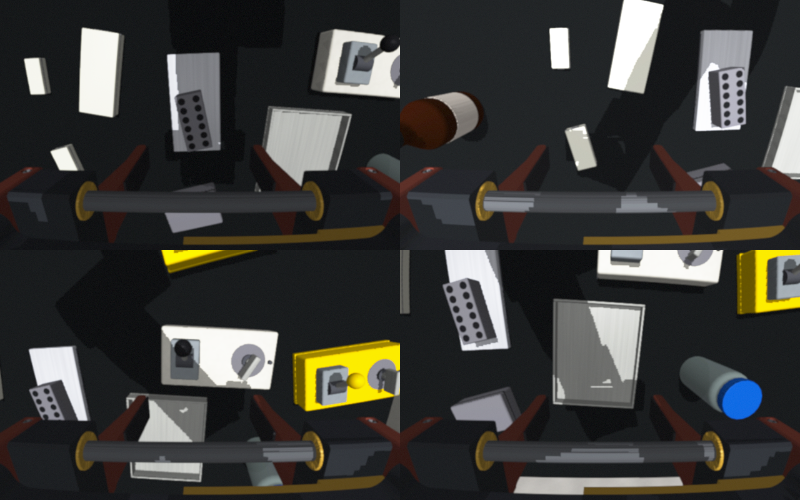

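```bash
python3 - <<'E'
from h import *
import pickle
L=lambda n: pickle.load(open(f"w_{n}.pkl","rb"))
for n,(x0,x1,y0,y1) in {"plate":(270,350,135,255),"cases":(485,565,95,215)}.items():
    im,c=L(n); g=cv2.cvtColor(im,cv2.COLOR_BGR2GRAY)[y0:y1,x0:x1]
    bh=cv2.morphologyEx(g,cv2.MORPH_BLACKHAT,np.ones((13,13)))
    _,m=cv2.threshold(bh,0,255,cv2.THRESH_OTSU)
    k,_,st,ce=cv2.connectedComponentsWithStats(m)
    ok=[ce[i]+[x0,y0] for i in range(1,k) if 15<st[i,4]<150 and max(st[i,2],st[i,3])<14]
    w=onz(c,ok,56); print(n,len(ok)); r=rect(w); print(r); print(w.round().tolist())
im,c=L("tray"); 
for t in (45,60,80):
    for ct in whites(im,thr=t,amin=8000,sat=255):
        print(t,ct.mean(0).round(),rect(onz(c,cv2.convexHull(ct)[:,0],28)))
im,c=L("cases")
for ct in whites(im,thr=60,amin=300,sat=90):
    for z in (0,22,30): print(ct.mean(0).round(),z,*[np.round(q,3) for q in rect(onz(c,ct,z))])
E
```

```text
Traceback (most recent call last):
  File "h.py", line 20, in onz
    o,v=rays(c,uv); return (o+v*((z-o[2])/v[:,2])[:,None])[:,:2]
        ~~~~^^^^^^
  File "h.py", line 16, in rays
    K,d,P=c; q=cv2.undistortPoints(np.array(uv,float).reshape(-1,1,2),K,d)[:,0]
               ~~~~~~~~~~~~~~~~~~~^^^^^^^^^^^^^^^^^^^^^^^^^^^^^^^^^^^^^^^^
cv2.error: OpenCV(4.12.0) /io/opencv/modules/calib3d/src/undistort.dispatch.cpp:347: error: (-215:Assertion failed) CV_IS_MAT(_src) && CV_IS_MAT(_dst) && (_src->rows == 1 || _src->cols == 1) && (_dst->rows == 1 || _dst->cols == 1) && _src->cols + _src->rows - 1 == _dst->rows + _dst->cols - 1 && (CV_MAT_TYPE(_src->type) == CV_32FC2 || CV_MAT_TYPE(_src->type) == CV_64FC2) && (CV_MAT_TYPE(_dst->type) == CV_32FC2 || CV_MAT_TYPE(_dst->type) == CV_64FC2) in function 'cvUndistortPointsInternal'
```

```bash
python3 - <<'E'
from h import *
import pickle
L=lambda n: pickle.load(open(f"w_{n}.pkl","rb"))
for n,(x0,x1,y0,y1) in {"plate":(270,350,135,255),"cases":(485,565,95,215)}.items():
    im,c=L(n); g=cv2.cvtColor(im,cv2.COLOR_BGR2GRAY)[y0:y1,x0:x1]
    bh=cv2.morphologyEx(g,cv2.MORPH_BLACKHAT,cv2.getStructuringElement(cv2.MORPH_ELLIPSE,(15,15)))
    for t in (12,18,25,35):
        k,_,st,ce=cv2.connectedComponentsWithStats((bh>t).astype(np.uint8),connectivity=4)
        ok=[ce[i]+[x0,y0] for i in range(1,k) if 12<st[i,4]<150 and max(st[i,2],st[i,3])<15 and min(st[i,2],st[i,3])>3]
        if len(ok)<4: print(t,st[1:].tolist()[:5]); continue
        w=onz(c,ok,56); print(n,t,len(ok),rect(w))
im,c=L("tray"); 
for t in (45,60,80):
    for ct in whites(im,thr=t,amin=8000,sat=255):
        print(t,ct.mean(0).round(),rect(onz(c,cv2.convexHull(ct)[:,0],28)))
im,c=L("cases")
for ct in whites(im,thr=60,amin=300,sat=90):
    for z in (0,22,30): print(ct.mean(0).round(),z,*[np.round(q,3) for q in rect(onz(c,ct,z))])
E
```

```text
plate 12 13 (array([540.80108643,  23.88739967]), 96.06147766113281, 37.04989242553711, np.float64(0.20899952273772482))
plate 18 12 (array([537.8807373 ,  18.08370781]), 87.96083068847656, 27.152738571166992, np.float64(0.20983374130443533))
plate 25 13 (array([531.0378418 ,  17.27266693]), 103.77223205566406, 34.674190521240234, np.float64(0.11766958397963023))
plate 35 12 (array([537.796875  ,  18.13784027]), 87.97114562988281, 27.165082931518555, np.float64(0.2073899414643945))
cases 12 13 (array([518.82763672,   5.60654449]), 119.35154724121094, 54.725921630859375, np.float64(0.5512978480430224))
cases 18 17 (array([527.79705811,  11.04282761]), 139.63357543945312, 54.82345199584961, np.float64(0.5534768131574115))
cases 25 18 (array([532.67938232,  -2.0043869 ]), 131.41741943359375, 64.05856323242188, np.float64(0.225730083272091))
cases 35 16 (array([526.6807251 ,  -3.19054413]), 120.5221939086914, 63.936729431152344, np.float64(0.23414277612905599))
45 [389. 321.] (array([831.67980957, 351.43731689]), 844.3373413085938, 287.31829833984375, np.float64(-1.5707666952977686))
45 
[... 2521 characters left out ...]
.] 30 [ 573.263 -525.209] 103.307 100.272 0.3
[618. 215.] 0 [643.316 194.054] 255.237 106.324 0.295
[618. 215.] 22 [634.972 171.907] 241.912 100.773 0.295
[618. 215.] 30 [631.938 163.853] 237.067 98.754 0.295
[516. 127.] 0 [513.351  31.246] 210.379 123.448 0.038
[516. 127.] 22 [511.792  17.598] 199.396 117.003 0.038
[516. 127.] 30 [511.225  12.635] 195.402 114.66 0.038
[255.  77.] 0 [ 448.4   -308.684] 78.973 40.213 0.001
[255.  77.] 22 [ 450.232 -304.585] 74.85 38.113 0.001
[255.  77.] 30 [ 450.898 -303.094] 73.351 37.35 0.001
[375.  73.] 0 [ 446.452 -162.5  ] 175.43 79.511 -0.177
[375.  73.] 22 [ 448.386 -166.032] 166.272 75.36 -0.177
[375.  73.] 30 [ 449.089 -167.317] 162.941 73.85 -0.177
```

```bash
cat >> h.py <<'E'
def pick(x,y,yaw,ztcp,zup=None):
    q=quat(yaw); zup=zup or ztcp+90
    env.reach([x,y,zup],q); s=env.move_l([x,y,ztcp],q,rate=120,f_stop=12); set_gripper(0)
    st=env.read_state(); print("grip",s,np.round(st["tool_pos"],1),"w",round(st["width"],1),"f",round(st["grip_force"],1),"t",round(st["time_s"],1))
    return st["tool_pos"][2]
def place(x,y,yaw,ztcp,zup,opening=88,zretreat=None):
    q=quat(yaw); p=env.read_state()["tool_pos"]
    env.move_l([p[0],p[1],zup],rate=150); w=env.read_state()["width"]
    env.reach([x,y,zup],q); print("carried w",round(w,1),round(env.read_state()["width"],1))
    s=env.move_l([x,y,ztcp+8],q,rate=120); s=env.move_l([x,y,ztcp-3],q,rate=20,f_stop=4)
    st=env.read_state(); print("down",s,np.round(st["tool_pos"],1),"w",round(st["width"],1)); set_gripper(opening)
    env.move_l([x,y,zretreat or zup],q,rate=150); print("t",round(env.read_state()["time_s"],1))
E
python3 - <<'E'
from h import *
import pickle
pick(537.8,18.1,0.208+np.pi/2,101,180)
place(626,252.5,-0.062+np.pi/2,89,170)
env.reach([540,60,340],quat(np.pi/2)); env.hold(0.3)
im,c=shot("wrist"); cv2.imwrite("pics/w2.png",im); pickle.dump((im,c),open("w_2.pkl","wb"))
for t in (80,120):
  for ct in whites(im,thr=t,amin=600,sat=90): print(t,ct.mean(0).round(),*[np.round(q,3) for q in rect(onz(c,ct,16))])
E
```

```text
grip False [537.9  18.1 101.2] w 49.6 f 30.0 t 10.3
carried w 50.0 50.0
down True [626.3 252.7  89.1] w 49.7
t 14.6
80 [287. 345.] [812.96   13.306] 124.494 31.804 -1.554
80 [ 87. 245.] [ 648.042 -268.096] 90.449 60.049 0.264
80 [482. 211.] [620.695 255.184] 201.704 181.719 -0.063
80 [ 31. 101.] [ 449.649 -306.929] 75.091 39.842 -0.001
80 [287. 140.] [511.413  19.475] 200.016 101.12 0.033
80 [134.  92.] [ 448.87  -168.019] 167.605 85.659 -0.174
80 [568.  78.] [424.832 371.271] 228.23 121.929 1.519
120 [ 82. 246.] [ 649.447 -274.417] 87.897 46.055 0.257
120 [483. 211.] [621.107 258.027] 198.153 174.34 -0.061
120 [ 30. 101.] [ 449.737 -308.336] 74.295 35.605 0.011
120 [286. 140.] [511.458  18.996] 199.821 98.63 0.033
120 [129.  93.] [ 447.99  -173.128] 166.37 73.909 -0.173
120 [571.  78.] [425.242 380.64 ] 208.657 120.47 1.519
```

View pics/w2.png

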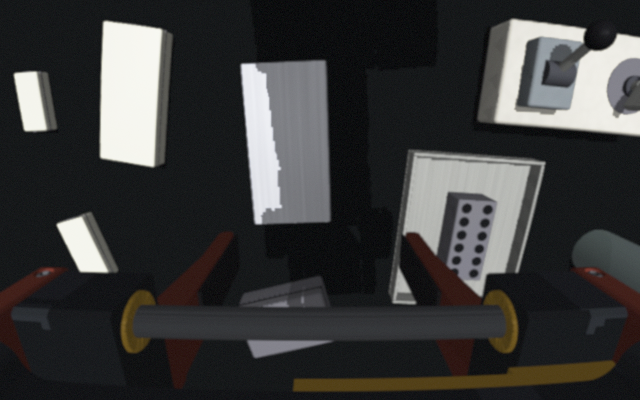

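Rack stands in the tray (465,235). The plate is free at (287,140), 200x101 as it should be. Case sizes fit A, D and E. Moving A now.

```bash
cat >> h.py <<'E'
def look(x,y,z,name,zr,amin=300):
    env.reach([x,y,z],quat(np.pi/2)); env.hold(0.3); im,c=shot("wrist"); cv2.imwrite(f"pics/{name}.png",im)
    for ct in whites(im,thr=80,amin=amin,sat=90): print(ct.mean(0).round(),*[np.round(q,3) for q in rect(onz(c,ct,zr))])
    return im,c
E
python3 - <<'E'
from h import *
pick(447.5,-165.5,-0.177+np.pi/2,84)
place(511.4,19.3,0.033+np.pi/2,100,190)
look(640,-200,300,"w3",22); print(env.read_state()["time_s"])
E
```

```text
grip False [ 447.8 -165.6   84.6] w 70.0 f 30.0 t 18.4
carried w 69.9 69.8
down True [511.8  19.4 100.4] w 69.5
t 22.6
[315. 380.] [ 935.784 -205.167] 387.399 29.095 -1.57
[ 70. 329.] [ 862.596 -556.252] 146.662 73.53 1.564
[318. 322.] [ 835.517 -200.709] 502.376 50.738 -1.567
[498. 253.] [745.124  19.564] 140.6 94.789 -1.309
[259. 185.] [ 650.954 -268.481] 97.085 47.597 0.262
[ 31. 123.] [ 583.041 -528.441] 109.825 88.974 -0.225
[625. 168.] [633.43  154.203] 221.951 69.202 0.264
[520.  74.] [531.678  16.198] 161.072 110.766 0.041
[218.  16.] [ 473.839 -303.018] 38.738 32.466 1.547
24.05
```

View pics/w3.png

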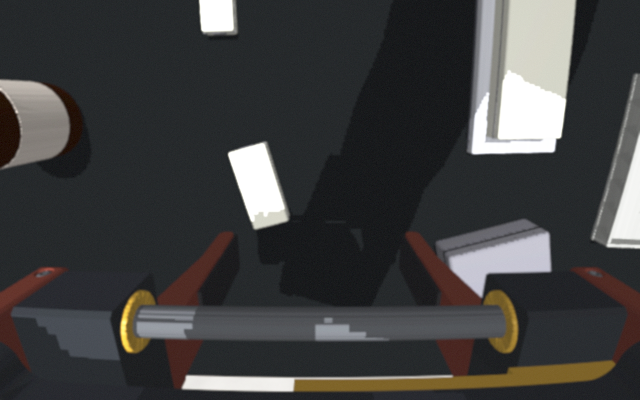

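A sits on the plate at (520,74). D lies at (259,185), (653,-271) mm. Stacking D, then checking.

```bash
python3 - <<'E'
from h import *
pick(653.2,-271,0.261+np.pi/2,83)
place(511.6,19.4,0.033+np.pi/2,130,210)
look(530,-200,300,"w4",20)
im,c=look(570,19,330,"w5",46); print(env.read_state()["time_s"])
cv2.imwrite("pics/m2.png",np.hstack([cv2.imread("pics/w4.png")[:260,:400],im[:260,200:480]]))
E
```

```text
grip False [ 653.1 -270.9   83. ] w 41.8 f 30.0 t 26.4
carried w 41.7 41.7
down True [511.7  19.4 128.8] w 41.9
t 31.4
[ 70. 334.] [ 760.296 -558.9  ] 147.79 69.597 1.564
[323. 326.] [ 726.416 -200.663] 504.96 49.271 -1.56
[ 47. 215.] [ 583.823 -533.835] 106.064 105.548 0.242
[618. 223.] [592.082 180.348] 156.372 63.486 -0.061
[509. 154.] [511.286  18.33 ] 198.755 113.522 0.035
[222. 103.] [ 449.907 -304.074] 75.166 38.709 0.006
[313. 327.] [777.359  15.743] 510.957 32.584 1.55
[314. 284.] [710.834   9.239] 126.317 63.622 -1.555
[626. 237.] [647.82 411.57] 64.293 43.976 0.3
[504. 199.] [618.95  235.885] 201.996 173.282 -0.062
[55. 75.] [ 452.938 -278.133] 70.3 45.045 0.009
[322. 116.] [510.086  19.007] 185.447 93.918 0.031
[583.  53.] [426.951 315.266] 156.435 115.213 1.521
33.9083
```

View pics/m2.png

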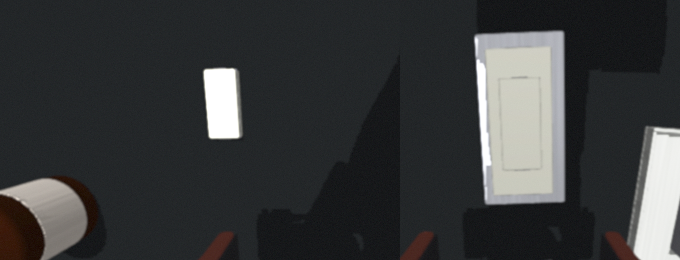

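A is centred on the plate and D is centred on A (crop outline (498,78)-(543,170)). E is still at (449.5,-307), so it goes next, with its target set from D's measured centre.

```bash
python3 - <<'E'
from h import *
import pickle
# D corners from w5 with its camera pose (arm has not moved)
im,c=shot("wrist")
d=onz(c,[(298,78),(339,77),(343,170),(303,170)],68); r=rect(d); print("D",r)
a=onz(c,[(287,50),(349,47),(352,193),(293,195)],46); print("A",rect(a))
t=r[0] if np.hypot(*(r[0]-[511.6,19.4]))<6 else np.array([511.6,19.4])
t=np.array([t[0],19.4+np.clip(t[1]-19.4,-1.5,1.5)])
pick(449.4,-307,0.005+np.pi/2,82)
place(t[0],t[1],0.033+np.pi/2,151,230)
im,c=look(575,19,330,"w6",88); print(env.read_state()["time_s"])
cv2.imwrite("pics/m3.png",cv2.resize(im[10:230,220:420],None,fx=2.5,fy=2.5))
E
```

```text
D (array([512.29125977,  19.00891495]), 95.16291809082031, 42.6450080871582, np.float64(0.03915050284568511))
A (array([512.68139648,  17.88977051]), 157.49278259277344, 68.41777038574219, np.float64(0.03308581301151836))
grip False [ 449.4 -307.    82. ] w 32.9 f 30.0 t 37.2
carried w 32.8 32.9
down True [512.4  19.1 149.9] w 32.7
t 42.4
[320. 327.] [747.341  16.967] 450.441 28.862 -1.571
[313. 283.] [687.388  10.359] 111.356 58.391 -1.557
[629. 238.] [638.712 368.035] 73.392 38.8 0.303
[504. 197.] [605.556 210.794] 179.245 153.263 -0.061
[320. 113.] [509.116  18.8  ] 163.946 82.685 0.031
[584.  51.] [436.41 280.74] 137.818 100.563 1.522
43.325
```

View pics/m3.png

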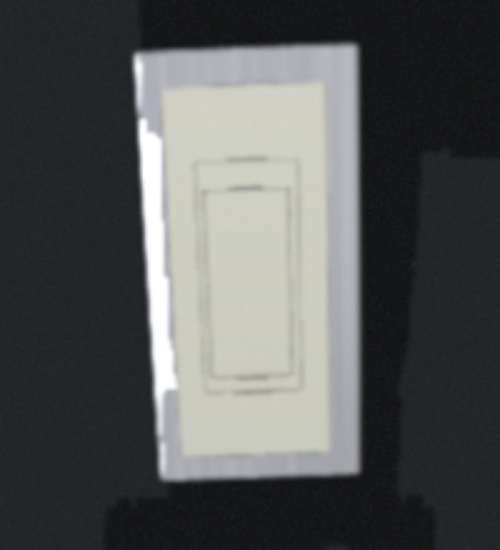

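The three-case stack is neat: E, D and A are concentric at (250,280) in the crop. Now a close look at the timer.

```bash
python3 - <<'E'
from h import *
import pickle
im,c=look(500,368,330,"w7",55); pickle.dump((im,c),open("w_7.pkl","wb")); print(c[2][:3,3])
cv2.imwrite("pics/m4.png",cv2.resize(im[20:220,200:440],None,fx=3,fy=3,interpolation=cv2.INTER_CUBIC))
E
```

```text
[464. 328.] [704.163 557.348] 98.345 25.778 1.568
[259. 332.] [701.29  286.584] 52.978 30.688 1.548
[397. 283.] [636.671 462.2  ] 69.948 21.184 0.428
[225. 244.] [587.893 261.972] 159.975 158.406 -0.065
[519. 159.] [478.269 591.338] 75.298 53.015 0.153
[612. 144.] [459.825 701.722] 84.0 62.133 1.44
[ 50. 177.] [502.244  34.657] 181.452 141.557 0.02
[316. 109.] [428.918 362.758] 209.393 110.088 1.518
[423.75388271 366.27454405 411.28447875]
```

View pics/m4.png

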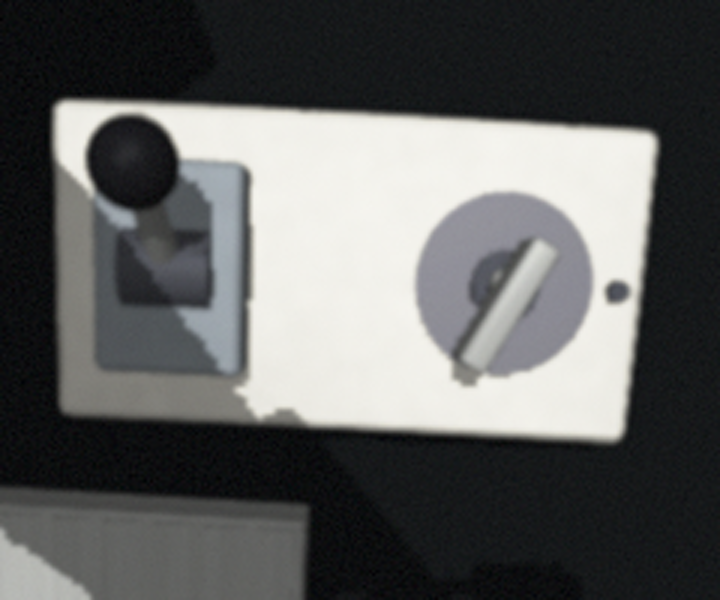

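Timer crop: key blade runs from (545,247) to (470,365) with the long ear lower left, about 0.55 rad wound. The stud is at (617,292) and the lever ball at (132,160), leaning to -x. It is the white box, not yellow. Checking the numbers and planning the wrist range.

```bash
python3 - <<'E'
from h import *
import pickle
im,c=pickle.load(open("w_7.pkl","rb"))
F=lambda p:[(p[0]/3+200,p[1]/3+20)]
T=np.array([428.9,362.8]); th=1.518-np.pi/2; X=np.array([np.cos(th),np.sin(th)]);Y=np.array([-X[1],X[0]])
co=onz(c,[F(p)[0] for p in ((57,103),(657,132),(622,440),(62,413))],55); print("timer corners",rect(co))
print("stud",onz(c,F((617,290)),57),"exp",T+95*Y); K=T+55*Y; print("key exp",K, "disc",onz(c,F((505,285)),57))
e=onz(c,[F((545,247))[0],F((474,362))[0]],95); print("blade",e.tolist(),np.linalg.norm(e[0]-e[1]))
v=e[1]-e[0]; b=np.arctan2(v[1],v[0]); print("blade ang",b,"key",th-b,"axis est",e[1]-v/np.linalg.norm(v)*30)
print("ball",onz(c,F((132,160)),55+22+60*np.cos(.5)),"exp",T-60*Y-60*np.sin(.5)*X)
for y in (b+np.pi/2,b+np.pi/2-.5): 
    q=env.ik([*K,149],quat(y)); print(y,None if q is None else np.round(q,3))
E
```

```text
timer corners (array([429.36221313, 363.20095825]), 206.85203552246094, 107.72650909423828, np.float64(1.5205488686117175))
stud [[434.16744842 457.89685243]] exp [433.91332122 457.66762678]
key exp [431.80244913 417.72336287] disc [[432.64765907 418.03347071]]
blade [[420.0435600260785, 424.6181630062173], [455.80524309466296, 403.36220327305983]] 41.60184851752972
blade ang -0.5362754647313475 key 0.4834791379364509 axis est [430.01671373 418.69033927]
ball [[397.01900772 304.60157804]] exp [397.0082415  304.40161313]
1.034520862063549 [ 0.749  0.595  1.769 -0.     0.777 -0.286]
0.5345208620635491 [ 0.749  0.595  1.769 -0.     0.777  0.214]
```

```bash
python3 - <<'E'
from h import *
K=np.array([432.2,417.9]); b=-0.536
def say(t): 
    s=env.read_state(); print(t,"q6",round(s["qpos"][5],3),"w",round(s["width"],1),"F",np.round(s["force"],1),"M",np.round(s["wrist_torque"],3),"t",round(s["time_s"],1))
def turn(to,n=0.45):
    q=list(env.read_state()["qpos"]); 
    for v in np.linspace(q[5],to,max(2,int(np.ceil(abs(to-q[5])/n))+1))[1:]:
        q[5]=v; env.move_joints(q); say("turn")
set_gripper(40)
env.reach([*K,230],quat(b+np.pi/2)); env.move_l([*K,149],rate=100,f_stop=10); say("at key")
set_gripper(0); say("gripped")
turn(2.45)
E
```

```text
at key q6 -0.286 w 40.0 F [ 0.3  0.7 -0.2] M [-0.015  0.028 -0.026] t 47.5
gripped q6 -0.286 w 9.9 F [ 1.9  4.9 -1.5] M [ 0.788 -0.264 -0.036] t 48.1
turn q6 0.101 w 10.2 F [ 0.7  2.1 -1.2] M [ 0.149  0.012 -0.068] t 48.6
turn q6 0.491 w 10.0 F [ 1.1  1.8 -2.3] M [ 0.218 -0.093 -0.057] t 49.0
turn q6 0.881 w 9.8 F [ 2.   2.9 -2.1] M [ 0.214 -0.103 -0.087] t 49.5
turn q6 1.272 w 9.8 F [ 1.5  3.5 -2.7] M [ 0.247 -0.212 -0.053] t 49.9
turn q6 1.662 w 10.0 F [ 3.3  2.2 -3.3] M [ 0.278 -0.345 -0.064] t 50.4
turn q6 2.053 w 9.9 F [ 3.7  1.5 -4.1] M [ 0.218 -0.423 -0.059] t 50.9
turn q6 2.444 w 9.8 F [ 5.4  1.3 -2.9] M [ 0.225 -0.576 -0.076] t 51.3
```

```bash
python3 - <<'E'
from h import *
K=np.array([432.2,417.9])
def say(t): 
    s=env.read_state(); print(t,"q6",round(s["qpos"][5],3),"w",round(s["width"],1),"F",np.round(s["force"],1),"M",np.round(s["wrist_torque"],3),"tau6",round(s["tau"][5],3),"t",round(s["time_s"],1))
set_gripper(40); env.move_l([*K,200],rate=120)
q=list(env.read_state()["qpos"]); q[5]-=np.pi; env.move_joints(q)
env.move_l([*K,149],rate=100,f_stop=10); set_gripper(0); say("regrip")
q=list(env.read_state()["qpos"])
for v in (-.3,.1,.4,.6,.7,.75,.8):
    q[5]=v; env.move_joints(q); say("turn")
    if abs(env.read_state()["wrist_torque"][2])>0.4: break
set_gripper(40); env.move_l([*K,230],rate=120)
im,c=look(500,368,330,"w8",55)
cv2.imwrite("pics/m5.png",cv2.resize(im[20:220,200:440],None,fx=3,fy=3,interpolation=cv2.INTER_CUBIC))
E
```

```text
regrip q6 -0.692 w 9.8 F [-0.8  6.2  0.1] M [0.729 0.113 0.064] tau6 0.074 t 56.4
turn q6 -0.304 w 9.9 F [-0.7  3.5 -1.6] M [ 0.399  0.075 -0.043] tau6 0.186 t 56.9
turn q6 0.095 w 10.1 F [ 0.5  5.4 -2.6] M [ 0.587  0.024 -0.001] tau6 0.159 t 57.4
turn q6 0.396 w 10.0 F [ 0.9  4.6 -2.5] M [ 0.599 -0.029 -0.047] tau6 0.13 t 57.8
turn q6 0.596 w 9.7 F [ 0.9  5.9 -3.4] M [ 0.617 -0.02  -0.061] tau6 0.208 t 58.1
turn q6 0.696 w 9.4 F [ 1.6  5.7 -3.5] M [0.598 0.003 0.013] tau6 0.194 t 58.3
turn q6 0.746 w 10.0 F [ 1.3  5.3 -4.4] M [ 0.609 -0.078  0.002] tau6 0.076 t 58.6
turn q6 0.796 w 10.0 F [ 2.   5.1 -3. ] M [ 0.623 -0.044 -0.069] tau6 0.076 t 58.8
[101. 351.] [745.437  64.43 ] 55.911 37.322 0.035
[260. 333.] [703.743 288.893] 63.431 25.008 1.543
[552. 322.] [699.26  681.967] 70.178 33.127 -1.562
[228. 237.] [585.843 262.538] 159.093 155.85 1.507
[518. 160.] [478.231 591.051] 75.349 53.042 0.157
[611. 144.] [459.796 701.389] 83.265 62.368 1.445
[ 50. 178.] [502.582  38.654] 182.811 133.902 0.019
[315. 109.] [428.916 363.04 ] 208.736 110.083 1.518
```

View pics/m5.png

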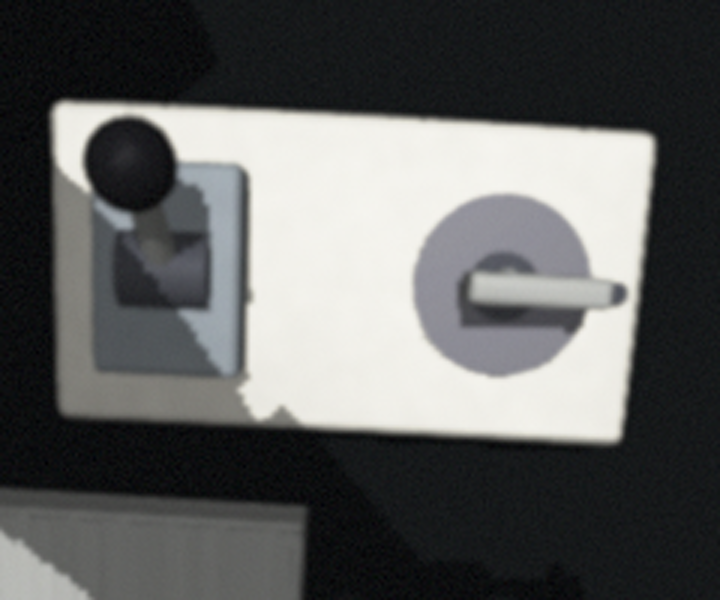

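The long ear points at the stud (617,292). Now the lever.

```bash
python3 - <<'E'
from h import *
th=-0.053; X=np.array([np.cos(th),np.sin(th)]); H=np.array([428.9,362.8])-60*np.array([-X[1],X[0]])
q=quat(th+np.pi/2); P=lambda d,z:[*(H+d*X),z]
set_gripper(0); env.reach(P(-75,260),q); env.move_l(P(-75,198),q,rate=120)
s=env.move_l(P(12,198),q,rate=45,f_stop=8); st=env.read_state(); print(s,(np.array(st["tool_pos"][:2])-H)@X,np.round(st["force"],1))
env.move_l(P(-30,198),q,rate=100); env.move_l(P(-30,280),q,rate=150); 
im,c=look(500,368,330,"w9",55)
f,_=shot("side"); im2,c2=look(575,19,330,"w10",88); print(env.read_state()["time_s"])
a=cv2.resize(im[20:220,200:440],(480,400)); b=cv2.resize(f[110:310,220:460],(480,400))[:,80:400]
cv2.imwrite("pics/m6.png",np.hstack([a,b]))
cv2.imwrite("pics/m7.png",im2)
E
```

```text
True 6.282119362716633 [-1.7  0.8  1.2]
[102. 351.] [744.927  65.542] 57.12 41.286 0.057
[504. 326.] [701.869 618.377] 185.209 41.04 -1.561
[215. 241.] [588.986 261.536] 162.639 157.669 -0.066
[519. 160.] [478.208 590.759] 75.328 54.121 0.155
[612. 146.] [459.821 701.656] 83.989 62.383 1.441
[ 50. 178.] [502.199  38.628] 181.607 133.626 0.024
[306. 113.] [428.865 362.75 ] 209.406 110.019 1.518
[526. 324.] [748.716 274.419] 216.047 22.036 -1.559
[117. 324.] [ 743.562 -239.071] 217.454 43.498 -1.526
[628. 236.] [639.637 370.126] 75.491 39.12 0.306
[499. 204.] [605.656 210.997] 179.206 153.237 -0.063
[320. 111.] [509.153  19.236] 163.928 83.333 0.033
[584.  51.] [444.673 275.962] 137.062 101.869 -1.483
69.875
```

View pics/m6.png

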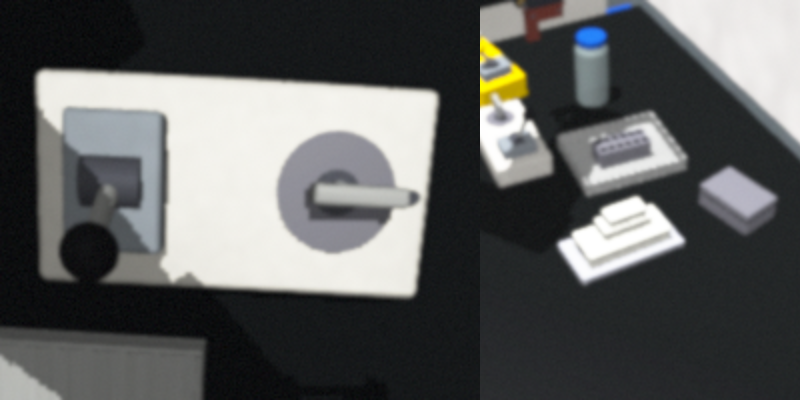

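View pics/m7.png

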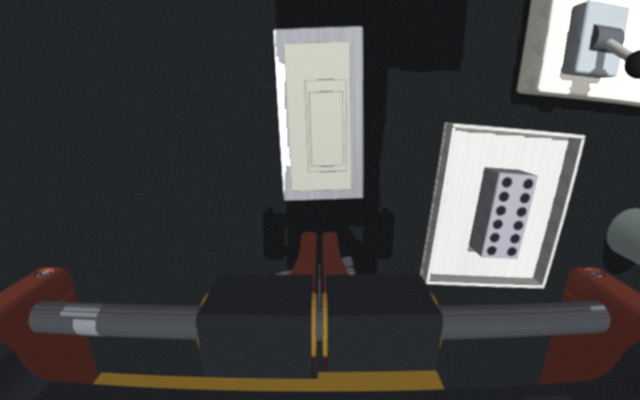

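The lever leans to +x (ball at (90,252) in the crop) and was pushed up against its stop. The stack is neat at (322,110), and the rack stands flat in the tray at (505,212).

```bash
python3 -c "
from station import workorder; print(workorder.sign_off())"
```

```text
the job is handed in; nothing more can be done
None
```

I handed the job in at about 70 s: the rack stands in the tray, the three cases present (A, D, E) are stacked on the plate, the key is wound to the stud and the start lever is thrown over; the sign-off returned no verdict.

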